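# Bring the TLC spotter's head to its first lane

### The job

On the plate spotter, raise the small lever at the front of the sliding head all the way up so that the glass capillary is lifted clear, and only then slide the head by its upright black grip knob along the guide rods, out of its parking place towards the plate, until its ball clicks into the first notch of the lane bar. Stay there: finish with the knob still held in the fingers, the head resting in that first notch and the lever still up. Do not touch the white plate, and leave the other things on the bench where they are.

Things in the scene. Friction and masses are not known exactly. Their poses are not given: they have to be found in the camera images.
- spotter: Manual spotter for TLC plates, fixed to the bench: grey base 230 x 360 mm, top 14 mm up; end cheeks 76 mm high (their black screws 92 mm) carry two steel guide rods, 65 mm up, on which the head slides. Origin at the underside of the base's centre; x from its open front to the rods, y along the rods: the way the head is to be slid. A small felt pad at the low-y end is the capillary's parking place.
- head (a joint): Position of the sliding head along the spotter's y, 0 to 0.25 m; starts parked at 0.01 to 0.04. Slides with about 1.5 N of friction; at a notch a spring ball draws it in from about 4 mm either side, and about 6 N are needed to leave again. Block 70 (x) by 46 mm, top 80 mm above the bench, with a nose 26 mm wide that reaches 48 mm further to the front.
- grip_knob: Upright black round grip knob fixed on top of the head, 18 mm in diameter, 40 mm tall; origin at its centre, 100 mm above the bench (foot 80, top 120 mm). Axes as the spotter's. Free on both sides along y; 48 mm behind it (x) is the steel plunger sleeve, 82 mm above the bench.
- lever (a joint): Angle in rad of the capillary lift lever on the left (high-y) side of the head's nose: 0 fully down, 0.95 fully up; it starts between 0 and 0.15. It stays where it is left (about 1 N at its knob moves it).
- lever_hinge (a point): Centre of the lever's pivot, 71 mm above the bench; the pivot axis is the spotter's y axis. It travels with the head.
- lever_knob (a point): Centre of the small black cross-bar at the lever's free end, 14 mm in diameter, 18 mm long along the spotter's y; 65 mm from the pivot, towards the front (-x). Down, it is 22 mm below the pivot's height (49 mm above the bench); fully up it is 37 mm above the pivot's height. Nothing stands within 25 mm either side of it along y.
- detent_ball (a point): Lowest point of the steel spring ball in the plunger sleeve at the back of the head when it rides on top of the lane bar, 52 mm above the bench; travels with the head, axes as the spotter's.
- first_notch (a point): Middle of the first notch (8 mm wide, 6 mm deep) in the top of the lane bar, 52 mm above the bench; axes as the spotter's. The bar, flat aluminium 14 mm wide, lies behind the rods, parallel to them; it has four notches 30 mm apart, the first being nearest the parked head, 35 to 100 mm from the ball at the start. The head is in this notch when detent_ball and first_notch agree along y.
- capillary_tip (a point): Lower end of the glass capillary that hangs from the brass holder in the head's nose; rests at plate height, 18 mm above the bench, with the lever down and rises 10 mm with the lever.
- tlc_plate: White coated glass plate 100 x 200 x 4 mm lying on the spotter's base in front of the rods, its upper face 18 mm above the bench, origin at the centre of its underside. Not to be touched.
- vial_a: Bystander: small capped amber vial, 23 mm wide, 46 mm tall, in front of the spotter.
- vial_b: Bystander: small capped clear vial, 23 mm wide, 46 mm tall, in front of the spotter.
- tweezers: Bystander: steel tweezers lying in front of the spotter, 125 mm long, 9 mm high.
- tube_jar: Bystander: white capped round tub, 36 mm wide, 84 mm tall, behind the spotter.
- reagent_bottle: Bystander: amber reagent bottle with cap, 86 mm wide, 185 mm tall, at the back.
- beaker: Bystander: empty glass beaker, 68 mm wide, 82 mm tall, at the back.
- flask: Bystander: stoppered conical flask, 82 mm wide, 132 mm tall, at the back right.
- plate_box: Bystander: carton of plates 116 x 116 x 38 mm on the left.

How it is judged:
By the outcome, as a careful person would: the job done as asked, in the order asked, and still so for the second after the job is handed in, while the arm keeps its last pose, push and grip.
It also fails if it takes over 54 s, if anything falls off the work surface, if the arm or the gripper's body presses on something with over 40 N, if the wrist force passes 120 N, or if a joint passes its speed limit or range.

### The arm

A 6-joint arm with a two-finger parallel gripper is mounted at the origin on the work surface. World frame = base frame: x ahead of the robot, y to its left, z up, the work surface at z = 0. Lengths are in mm, angles in rad, forces in N, time in s.
With the tool pointing down it reaches from about 300 to 775 mm from the base axis. Payload 14.6 kg.
Tool frame: the origin (TCP) lies between the finger pads; the fingertips stand 8 mm ahead of it and the grasp point (between the pads) lies 11 mm behind it; y points along the fingers, x is the direction in which the jaws open and shut, and the axes are right-handed (so a half turn about y gives the same grasp; the last joint's range is limited). The gripper opens to 94 mm and grips with 3 to 60 N. Pads are 16 mm wide; open, the fingers measure 119 mm over their backs; the gripper's body (75 mm by 177 mm) begins 78 mm behind the grasp point.
Start: joints at [-0.067, 0.3, 1.521, -0, 1.321, -0.067], TCP at [549.99, -0.002, 213.446] pointing down, gripper open.
Joint ranges: [-3.03, 3.03], [-0.79, 2.21], [0.23, 2.52], [-1.04, 4.18], [0, 3.07], [-2.55, 2.55]. Speed limits (rad/s): [2.22, 2.22, 2.57, 3.14, 3.14, 3.14].

### API

Orientations are given as [roll, pitch, yaw] about the fixed x, y, z axes, in that order (R = Rz(yaw) Ry(pitch) Rx(roll)).
In Python, from cell import read_state, imaging, order gives the robot as it stands. The module is installed in compiled form; this text tells all that it offers.
- The arm moves only by the shell command python3 -m handwheel 'ROWS' [FORCE]. ROWS is JSON, a list that holds one entry, the list of rows, each a list of 7 numbers: the shift along the tool's x, y, z in mm, then the turn, a rotation vector about the tool's x, y, z in degrees, then the opening, from -1 (shut) to 1 (fully open), so that 0 is half open. A call has 1 to 5 rows; each row is the pose to reach, as a shift and turn from the pose measured when the call began, along the tool's axes at that moment; what a row does not reach only later rows make up. A row lasts 1/12 s, in which the tool goes at most 41.7 mm and 7.16 degrees, less where a joint would pass 70% of its speed; a pose out of reach is approached as far as the arm can. A call with a gripper value outside its range is refused whole. The fingers move at their own pace and stop on an object; FORCE is the grip in N (left out, the last holds). Time passes only in rows, so rows that repeat a pose let the fingers close. It gives the time, the measured TCP pose, the force and the opening at its end, in the units of the state.
- read_state(): the state, without advancing time (a new reading comes with each control period).
- imaging.camera(name): name is "scene" or "side" or "wrist"; returns (picture, depth): 384x512x3 uint8, red, green, blue; 384x512 float32, mm along the optical axis (not along the pixel's ray), 0 where there is no reading.
- imaging.get_calibration(name): a dict with "mtx" (3x3 intrinsics, pixels), "dist" ([k1, k2, p1, p2, k3] as OpenCV has them; the pictures are not rectified), "world_from_camera" (4x4, takes a point from camera to world coordinates); the wrist camera has in their place "hand_eye" (4x4, takes a point from camera to tool coordinates, whose origin is the TCP and whose axes are the tool frame's). Camera axes: x right, y down, z forward; pixel columns grow to the right and rows downward; lengths in mm; the calibration is good to about 2 mm. A picture is of the moment at which its call begins: read the wrist's pose just before it. get_calibration takes no time and is no camera call.
- order.sign_off(): hands the job in, once; it reports no verdict.
The state is a dict: "clock": time; "joints": joint angles; "qd": joint speeds; "effort": joint torques, N m; "eef_pos": TCP position; "eef_rot": TCP orientation; "wrist_force": force on the tool from outside, world axes, zero at the start; "moment": the same for the moment, N m; "finger_gap": finger opening in mm.
Only numpy, scipy, OpenCV 4.12 (cv2) and the standard library are available. Lean on these libraries where they do the work, as an engineer would, in place of code of your own. Each camera call takes 0.05 s, during which the arm holds its last target.

## Working session

There is one attempt and no reset: what is moved stays moved. The work goes in short steps, Python scripts to look and compute and a shell command to move; the robot and the scene stay as the last step left them, time stands still between calls to the robot, and variables do not carry over. Pictures are saved under pics/ and viewed, and the job is handed in when it is done.

```bash
mkdir -p pics; python3 - <<'E'
from cell import read_state, imaging
import cv2, numpy as np
s=read_state(); print(s)
for n in ["scene","side","wrist"]:
    p,d=imaging.camera(n); cv2.imwrite(f"pics/{n}0.png",p[:,:,::-1]); np.savez(f"{n}0.npz",p=p,d=d)
    c=imaging.get_calibration(n); print(n,{k:np.round(np.array(v),3).tolist() for k,v in c.items()})
E
```

```text
{'clock': 0.0, 'joints': array([-6.66279216e-02,  3.00502626e-01,  1.52159458e+00,  3.62179338e-05,
        1.32066811e+00, -6.65795760e-02]), 'qd': array([-0.00169497, -0.00042007,  0.00083753, -0.00222915, -0.00120061,
       -0.0009615 ]), 'effort': array([-1.53750298e-03, -5.31805658e+01, -3.52735734e+01,  7.07558286e-02,
        2.43994006e-02, -4.79655944e-05]), 'eef_pos': array([5.49749225e+02, 7.67964538e-03, 2.12863316e+02]), 'eef_rot': array([-1.57068331e+00,  1.16772307e-03, -5.72651460e-05]), 'wrist_force': array([-0.35435327, -0.06235312,  0.36352341]), 'moment': array([ 0.06995794, -0.02031105, -0.04397832]), 'finger_gap': 94.09145963508095}
scene {'mtx': [[398.572, 0.0, 257.583], [0.0, 398.572, 189.322], [0.0, 0.0, 1.0]], 'dist': [0.036, 0.0, 0.0, 0.0, 0.0], 'world_from_camera': [[0.76, 0.372, -0.533, 1219.975], [0.65, -0.422, 0.631, -679.283], [0.01, -0.826, -0.563, 788.039], [0.0, 0.0, 0.0, 1.0]]}
side {'mtx': [[357.675, 0.0, 260.221], [0.0, 357.675, 193.738], [0.0, 0.0, 1.0]], 'dist': [-0.111, 0.0, 0.0, 0.0, 0.0], 'world_from_camera': [[0.974, -0.159, 0.16, 410.117], [-0.225, -0.636, 0.738, -729.666], [-0.016, -0.755, -0.655, 810.366], [0.0, 0.0, 0.0, 1.0]]}
wrist {'mtx': [[285.568, 0.0, 253.396], [0.0, 285.568, 192.278], [0.0, 0.0, 1.0]], 'dist': [-0.069, 0.0, 0.0, 0.0, 0.0], 'hand_eye': [[1.0, 0.001, -0.0, -0.98], [0.001, -0.251, 0.968, -171.752], [0.001, -0.968, -0.251, 72.564], [0.0, 0.0, 0.0, 1.0]]}
```

View pics/scene0.png

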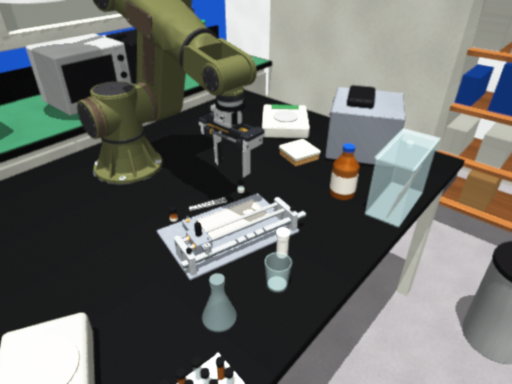

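View pics/side0.png

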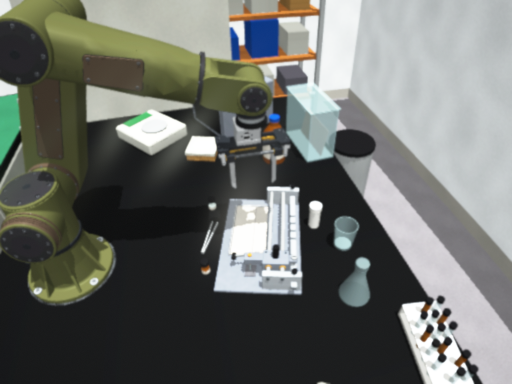

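View pics/wrist0.png

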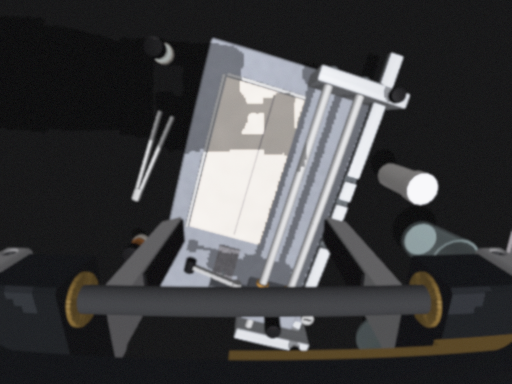

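```bash
cat > h.py <<'E'
from cell import read_state, imaging
import cv2, numpy as np
from scipy.spatial.transform import Rotation as R
def wfc(n,s):
    c=imaging.get_calibration(n)
    if n!="wrist": return c,np.array(c["world_from_camera"])
    T=np.eye(4);T[:3,:3]=R.from_euler("xyz",s["eef_rot"]).as_matrix();T[:3,3]=s["eef_pos"]
    return c,T@np.array(c["hand_eye"])
def ray(n,s,uv):
    c,T=wfc(n,s)
    p=cv2.undistortPoints(np.array([[uv]],float),np.array(c["mtx"]),np.array(c["dist"])).ravel()
    return T[:3,3],T[:3,:3]@np.array([p[0],p[1],1])
def onz(n,s,uv,z):
    o,d=ray(n,s,uv); return o+d*(z-o[2])/d[2]
def proj(n,s,P):
    c,T=wfc(n,s);P=np.atleast_2d(np.array(P,float))
    M=np.linalg.inv(T); q,_=cv2.projectPoints(P,cv2.Rodrigues(M[:3,:3])[0],M[:3,3],np.array(c["mtx"]),np.array(c["dist"]));return q[:,0]
def shot(n,tag,scale=None,crop=None):
    s=read_state();p,d=imaging.camera(n)
    np.savez(tag+".npz",p=p,d=d,pos=s["eef_pos"],rot=s["eef_rot"])
    q=p[:,:,::-1]
    if crop: a,b,c,e=crop;q=q[b:e,a:c]
    if scale: q=cv2.resize(q,None,fx=scale,fy=scale,interpolation=cv2.INTER_CUBIC)
    cv2.imwrite(f"pics/{tag}.png",q);return s,p,d
E
python3 - <<'E'
from h import *
s=read_state()
for nm,uv,z in [("baseTL",(212,40),14),("plate TL",(226,75),18),("plateTR",(306,98),18),("plateBL",(188,226),18),("plateBR",(258,244),18),("lev",(191,265),52),("rodtop",(326,88),71),("rodbot",(265,282),71)]:
    print(nm,onz("wrist",s,uv,z).round(1))
for n,c in (("side",(205,170,335,310)),("scene",(140,160,320,300))):
    d=np.load(n+"0.npz");p=d["p"][c[1]:c[3],c[0]:c[2],::-1]
    cv2.imwrite(f"pics/{n}0z.png",cv2.resize(p,None,fx=4,fy=4,interpolation=cv2.INTER_CUBIC))
E
```

```text
baseTL [498.6 165.4  14. ]
plate TL [515.2 124.4  18. ]
plateTR [613.3  97.7  18. ]
plateBL [458.6 -70.6  18. ]
plateBR [555.  -97.1  18. ]
lev [ 467.5 -111.5   52. ]
rodtop [624.8 104.4  71. ]
rodbot [ 563.2 -124.2   71. ]
```

View pics/side0z.png

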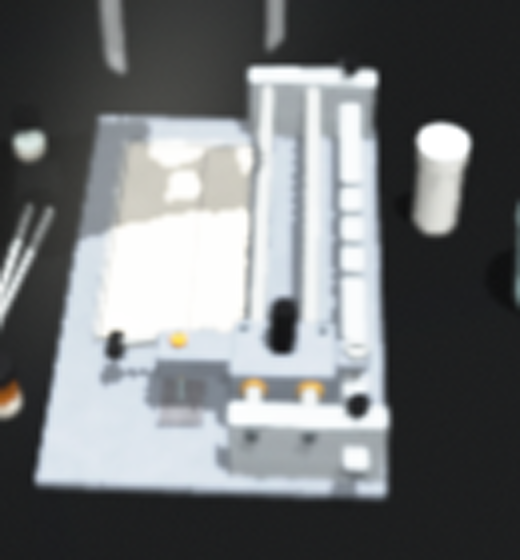

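View pics/scene0z.png

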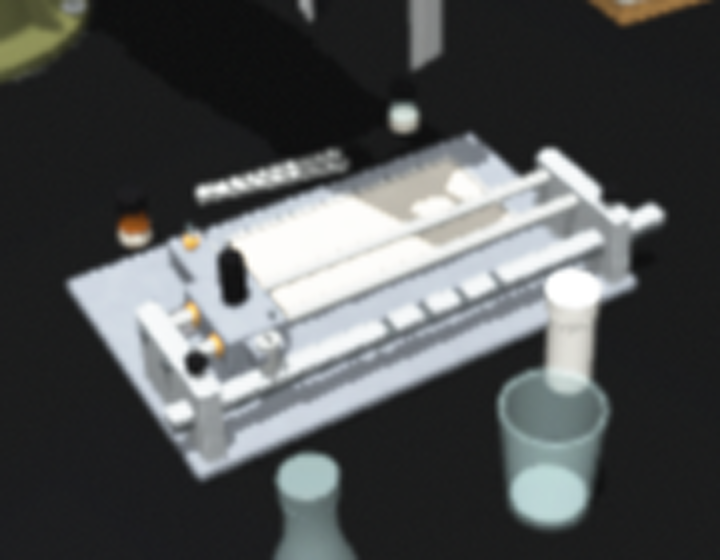

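```bash
python3 -m handwheel '[[[15,0,-20,0,-7,0,0.2],[35,0,-40,0,-14,0,0.2],[55,-5,-60,0,-21,0,0.2],[75,-10,-80,0,-28,0,0.2],[90,-20,-100,0,-35,0,0.2]]]'; python3 -m handwheel '[[[0,0,0,0,-7,0,0.2],[0,0,0,0,-14,0,0.2],[0,0,0,0,-21,0,0.2],[0,0,0,0,-28,0,0.2],[0,0,0,0,-35,0,0.2]]]'; python3 -m handwheel '[[[0,0,0,0,-5,0,0.2],[0,0,0,0,-5,0,0.2]]]'
python3 - <<'E'
from h import *
s,p,d=shot("wrist","w1",1.5); print(s["clock"],s["eef_pos"],s["eef_rot"],s["finger_gap"],s["joints"])
E
```

```text
clock: 0.57
eef_pos: [640.5, -100.9, 231.7]
eef_rot: [-1.569, 0.002, 0.617]
wrist_force: [0.8, -0.3, -0.3]
finger_gap: 64.2
clock: 0.98
eef_pos: [640.4, -101.0, 231.3]
eef_rot: [-1.567, 0.001, 1.234]
wrist_force: [-0.2, -0.1, -0.6]
finger_gap: 56.3
clock: 1.15
eef_pos: [640.3, -101.0, 230.8]
eef_rot: [-1.566, 0.0, 1.326]
wrist_force: [0.2, -0.3, -0.7]
finger_gap: 56.6
1.15 [ 640.28893681 -100.95839849  230.84923904] [-1.56625068e+00  2.37387408e-04  1.32554880e+00] 56.57958694905608 [-2.12846382e-01  5.16528896e-01  1.17973215e+00 -9.06643138e-05
  1.44988256e+00 -1.53838350e+00]
```

View pics/w1.png

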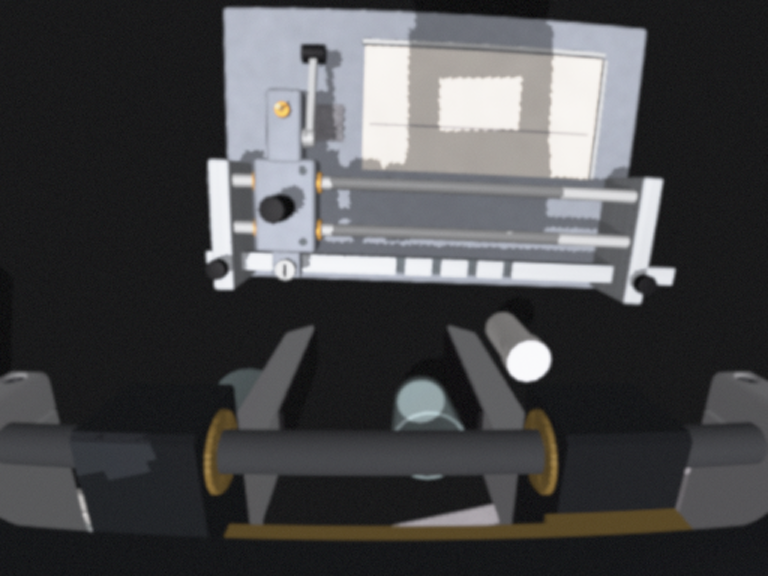

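```bash
python3 - <<'E'
from h import *
D=np.load("w1.npz");p=D["p"];s={"eef_pos":D["pos"],"eef_rot":D["rot"]}
g=p.max(2)
def blob(x0,y0,x1,y1,t=60):
    m=(g[y0:y1,x0:x1]<t).astype(np.uint8);n,l,st,c=cv2.connectedComponentsWithStats(m)
    i=1+np.argmax(st[1:,4]);return c[i]+[x0,y0],st[i]+[x0,y0,0,0,0]
lb,st=blob(196,24,222,48);print("lever bar",lb,st)
kb,st=blob(168,125,205,152);print("knob",kb,st)
cs={}
def P(nm,uv,z):
    w=onz("wrist",s,uv,z);cs[nm]=w;print(nm,np.round(uv,1),w.round(1))
P("lev",lb,51);P("levpivot",(308/1.5,138/1.5),71)
P("sleeve",(285/1.5,269/1.5),82)
# notch edges along bar row
for r in (174,176,178):print(r,[int(v) for v in g[r,250:350]])
P("cheekRscrew",(645/1.5,285/1.5),92);P("cheekLscrew",(217/1.5,270/1.5),92)
P("baseTL",(224/1.5,8/1.5),14);P("baseTR",(645/1.5,30/1.5),14)
P("plTL",(363/1.5,41/1.5),18);P("plTR",(605/1.5,55/1.5),18)
q=p[110:190,150:260,::-1];cv2.imwrite("pics/w1z.png",cv2.resize(q,None,fx=7,fy=7,interpolation=cv2.INTER_CUBIC))
E
```

```text
lever bar [209.528  35.192] [202  31  15  11 125]
knob [189.6875    136.7265625] [181 130  15  17 128]
lev [209.5  35.2] [ 465.1 -109.1   51. ]
levpivot [205.3  92. ] [ 526.8 -128.1   71. ]
sleeve [190.  179.3] [ 616.1 -170.5   82. ]
174 [247, 246, 247, 246, 247, 247, 247, 247, 247, 246, 246, 246, 244, 230, 177, 138, 132, 134, 138, 161, 207, 236, 243, 243, 243, 243, 243, 243, 243, 243, 243, 242, 243, 242, 241, 242, 238, 224, 179, 141, 130, 127, 129, 145, 188, 224, 233, 234, 233, 233, 231, 231, 230, 230, 230, 229, 229, 229, 227, 226, 221, 197, 157, 127, 119, 118, 118, 136, 170, 198, 210, 208, 206, 200, 196, 193, 193, 191, 188, 184, 182, 180, 178, 176, 170, 150, 127, 113, 110, 105, 103, 116, 139, 151, 152, 150, 147, 146, 145, 144]
176 [247, 247, 247, 247, 247, 247, 247, 247, 247, 247, 247, 246, 244, 230, 178, 135, 131, 130, 138, 167, 217, 240, 245, 246, 246, 246, 245, 246, 245, 246, 245, 245, 245, 245, 245, 244, 241, 224, 171, 133, 128, 130, 134, 164, 213, 237, 243, 243, 242, 242, 243, 242, 242, 242, 241, 242, 241, 242, 241, 240, 236, 217, 167, 132, 126, 124, 129, 158, 206, 232, 239, 2
[... 202 characters left out ...]
, 247, 243, 225, 166, 131, 129, 131, 141, 176, 224, 242, 246, 247, 246, 247, 246, 246, 246, 246, 246, 246, 246, 246, 245, 245, 240, 222, 167, 130, 125, 125, 135, 170, 221, 239, 243, 244, 244, 244, 244, 244, 244, 243, 243, 243, 243, 243, 243, 242, 236, 212, 160, 126, 121, 119, 133, 172, 220, 237, 241, 242, 241, 241, 240, 241, 241, 241, 240, 241, 240, 240, 240, 238, 228, 193, 146, 124, 118, 118, 139, 189, 226, 238, 240, 241, 240, 240, 240, 240]
cheekRscrew [430. 190.] [692.9  95.6  92. ]
cheekLscrew [144.7 180. ] [ 602.8 -217.8   92. ]
baseTL [149.3   5.3] [ 400.2 -175.4   14. ]
baseTR [430.  20.] [499.  167.4  14. ]
plTL [242.   27.3] [456.5 -70.   18. ]
plTR [403.3  36.7] [512.7 126.7  18. ]
```

View pics/w1z.png

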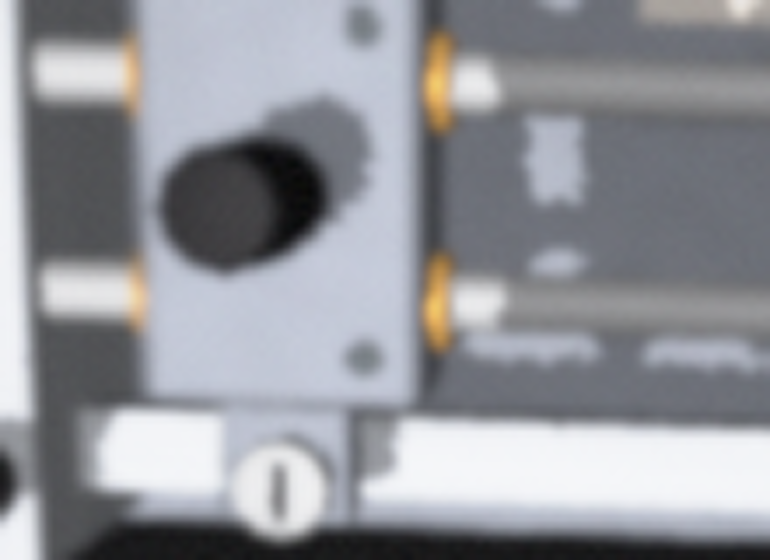

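```bash
python3 - <<'E'
from h import *
D=np.load("w1.npz");s={"eef_pos":D["pos"],"eef_rot":D["rot"]}
a=np.radians(-16);ex=np.array([np.cos(a),np.sin(a)]);ey=np.array([-np.sin(a),np.cos(a)])
for nm,uv,z in [("knobtop",(181.3,139.7),120),("sleeve",(189.9,180),82),("notchL",(263.8,177),52),("notchR",(269.6,177),52),("n4",(339.5,179),52),("n2",(290.8,177.5),52),
 ("lev",(209.5,35.2),52),("levbarL",(201.5,35.2),52),("levbarR",(217.5,35.2),52),("pivot",(205.3,92),75),("blockL",(150+142/7,140),80),("blockR",(150+418/7,140),80),("noseL",(266/1.5,110/1.5),80)]:
    w=onz("wrist",s,uv,z)[:2];print(nm,w.round(1),"sp",(w@ex).round(1),(w@ey).round(1))
# scene views cross-check for knob top and lever
s0=read_state()
for n,uv,z in [("side",(205+115/4,170+345/4),51),("side",(205+283/4,170+304/4),120),("scene",(140+232/4,160+252/4),120),("side",(205+352/4,170+270/4),52)]:
    w=onz(n,s0,uv,z);print(n,uv,w.round(1),(w[:2]@ex).round(1),(w[:2]@ey).round(1))
E
```

```text
knobtop [ 570.3 -157. ] sp 591.5 6.3
sleeve [ 616.8 -170.8] sp 640.0 5.8
notchL [640.1 -87.9] sp 639.5 92.0
notchR [641.8 -80.8] sp 639.2 99.2
n4 [665.6   4.3] sp 638.6 187.6
n2 [648.9 -55.1] sp 638.9 125.8
lev [ 465.4 -109.1] sp 477.4 23.4
levbarL [ 463.1 -117.9] sp 477.6 14.3
levbarR [ 467.7 -100.3] sp 477.2 32.5
pivot [ 527.3 -127.6] sp 542.0 22.7
blockL [ 567.7 -179.5] sp 595.2 -16.1
blockR [ 578.7 -136.4] sp 593.9 28.4
noseL [ 501.8 -150.8] sp 523.9 -6.7
side (233.75, 256.25) [ 467.7 -108.1   51. ] 479.4 25.0
side (275.75, 246.0) [ 571.4 -157.1  120. ] 592.6 6.5
scene (198.0, 223.0) [ 572.  -154.4  120. ] 592.4 9.3
side (293.0, 237.5) [642.9 -82.   52. ] 640.6 98.4
```

```bash
python3 -m handwheel '[[[-10,0,34,0,0.5,0,-0.36],[-20,20,68,0,1,0,-0.36],[-30,40,102,0,1.5,0,-0.36],[-40,60,136,0,1.95,0,-0.36],[-50,80,168,0,1.95,0,-0.36]]]'; python3 -m handwheel '[[[0,0,0,0,0,0,-0.36],[0,0,0,0,0,0,-0.36]]]'
python3 - <<'E'
from h import *
s,p,d=shot("wrist","w2",1.5); print(s["clock"],s["eef_pos"],s["eef_rot"],s["finger_gap"],s["wrist_force"])
E
```

```text
clock: 1.62
eef_pos: [462.7, -107.3, 150.8]
eef_rot: [-1.567, 0.0, 1.281]
wrist_force: [0.9, -1.2, 0.5]
finger_gap: 30.6
clock: 1.78
eef_pos: [461.3, -107.2, 150.3]
eef_rot: [-1.565, 0.0, 1.277]
wrist_force: [1.0, 0.7, 0.5]
finger_gap: 30.1
1.7833 [ 461.29817271 -107.20132447  150.30905764] [-1.56504134e+00  4.48919150e-04  1.27662184e+00] 30.146698772547847 [1.0142236  0.69282883 0.52938524]
```

View pics/w2.png

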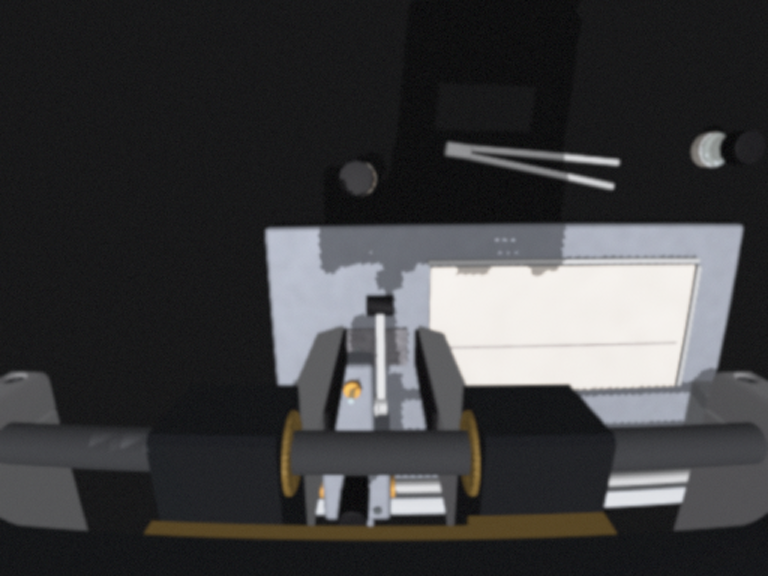

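```bash
python3 - <<'E'
from h import *
D=np.load("w2.npz");p=D["p"];d=D["d"];s={"eef_pos":D["pos"],"eef_rot":D["rot"]}
a=np.radians(-16);ex=np.array([np.cos(a),np.sin(a)]);ey=np.array([-np.sin(a),np.cos(a)])
g=p.max(2)[194:212,240:268];print((g<60).astype(int))
m=(g<60).astype(np.uint8);n,l,st,c=cv2.connectedComponentsWithStats(m);i=1+np.argmax(st[1:,4]);uv=c[i]+[240,194];print(uv,st[i])
T=wfc("wrist",s)[1]
dd=d[194:212,240:268][l==i];print("depth",np.median(dd),dd.min())
o,r=ray("wrist",s,uv);w=o+r*np.median(dd);print("by depth",w)
for z in (49,52,56):
    w=onz("wrist",s,uv,z);print(z,w.round(1),w[:2]@ex,w[:2]@ey)
t=s["eef_pos"][:2];print("tcp",t@ex,t@ey)
E
```

```text
[[0 0 0 0 0 0 0 0 0 0 0 0 0 0 0 0 0 0 0 0 0 0 0 0 0 0 0 0]
 [0 0 0 0 0 0 0 0 0 0 0 0 0 0 0 0 0 0 0 0 0 0 0 0 0 0 0 0]
 [0 0 0 0 0 0 0 0 0 0 0 0 0 0 0 0 0 0 0 0 0 0 0 0 0 0 0 0]
 [0 0 0 0 0 0 0 0 0 0 0 0 0 0 0 0 0 1 1 1 1 0 0 0 0 0 0 0]
 [0 0 0 0 0 0 1 1 1 1 1 1 1 1 1 1 1 1 1 1 1 1 0 0 0 0 0 0]
 [0 0 0 0 0 1 1 1 1 1 1 1 1 1 1 1 1 1 1 1 1 1 0 0 0 0 0 0]
 [0 0 0 0 0 1 1 1 1 1 1 1 1 1 1 1 1 1 1 1 1 1 0 0 0 0 0 0]
 [0 0 0 0 0 1 1 1 1 1 1 1 1 1 1 1 1 1 1 1 1 0 0 0 0 0 0 0]
 [0 0 0 0 0 1 1 1 1 1 1 1 1 1 1 1 1 1 1 1 1 0 0 0 0 0 0 0]
 [0 0 0 0 0 1 1 1 1 1 1 1 1 1 1 1 1 1 1 1 1 0 0 0 0 0 0 0]
 [0 0 0 0 0 1 1 1 1 1 1 1 1 1 1 1 1 1 1 1 1 0 0 0 0 0 0 0]
 [0 0 0 0 0 1 1 1 1 1 1 1 1 1 1 1 1 1 1 1 1 0 0 0 0 0 0 0]
 [0 0 0 0 0 1 1 1 1 1 1 1 1 1 1 1 1 1 1 1 1 1 0 0 0 0 0 0]
 [0 0 0 0 0 1 1 1 1 1 1 1 1 1 1 1 1 1 1 1 1 1 0 0 0 0 0 0]
 [0 0 0 0 0 1 1 1 1 1 1 0 0 0 0 0 1 1 1 1 1 1 0 0 0 0 0 0]
 [0 0 0 0 0 0 1 1 1 1 0 0 0 0 0 0 0 1 1 1 1 0 0 0 0 0 0 0]
 [0 0 0 0 0 0 0 0 0 0 0 0 0 0 0 0 0 0 0 0 0 0 0 0 0 0 0 0]
 [0 0 0 0 0 0 0 0 0 0 0 0 0 0 0 0 0 0 0 0 0 0 0 0 0 0 0 0]]
[252.94680851 203.0212766 ] [  5   3  17  13 188]
depth 272.4554 270.32822
by depth [ 464.88079581 -109.25666328   60.91043214]
49 [ 468.2 -110.3   49. ] 480.48948162488193 23.052795842590555
52 [ 467.4 -110.    52. ] 479.60735704239414 23.068279424695334
56 [ 466.3 -109.7   56. ] 478.43119093241046 23.088924200835052
tcp 472.97695345113317 24.102481600967536
```

```bash
python3 -m handwheel '[[[-0.5,25,-3,0,0,0,-0.36],[-1,50,-6,0,0,0,-0.36],[-1,75,-6,0,0,0,-0.36],[-1,95,-6,0,0,0,-0.36],[-1,104,-6,0,0,0,-0.36]]]' 5; python3 -m handwheel '[[[0,0,0,0,0,0,-0.36],[0,0,0,0,0,0,-0.36]]]'
python3 - <<'E'
from h import *
s,p,d=shot("wrist","w3",1.5); print(s["clock"],s["eef_pos"],s["eef_rot"],s["finger_gap"],s["wrist_force"])
a=np.radians(-16);ex=np.array([np.cos(a),np.sin(a)]);ey=np.array([-np.sin(a),np.cos(a)])
t=s["eef_pos"][:2];print("tcp",t@ex,t@ey)
E
```

```text
clock: 2.25
eef_pos: [468.9, -110.0, 45.7]
eef_rot: [-1.566, 0.0, 1.277]
wrist_force: [-0.9, 0.4, 0.5]
finger_gap: 30.1
clock: 2.42
eef_pos: [470.0, -110.1, 46.2]
eef_rot: [-1.567, 0.0, 1.276]
wrist_force: [0.1, -0.3, -0.0]
finger_gap: 30.3
2.4167 [ 470.00212865 -110.11806701   46.21810243] [-1.56708400e+00  3.56607283e-04  1.27606074e+00] 30.330142487537476 [ 0.12938165 -0.25904641 -0.0265239 ]
tcp 482.1476960962215 23.69786411626241
```

View pics/w3.png

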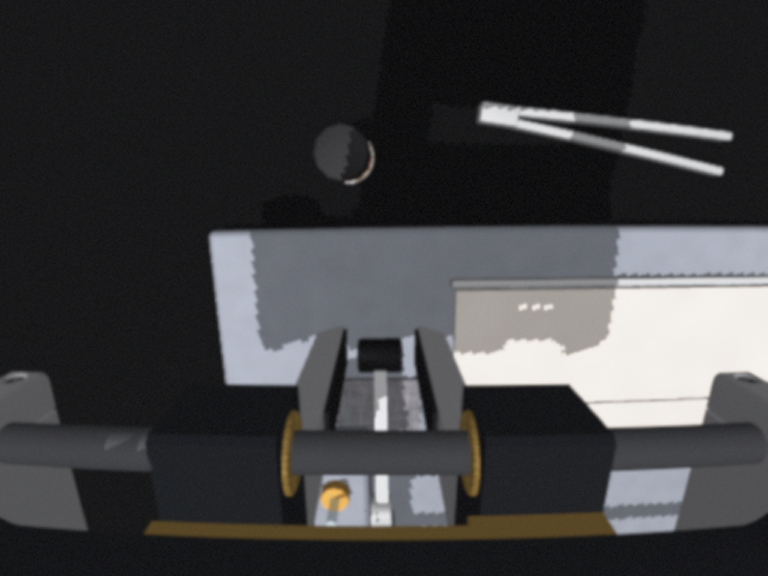

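```bash
python3 -m handwheel '[[[-0.3,1,2.5,0,0,0,-0.45],[-0.3,1,2.5,0,0,0,-0.55],[-0.3,1,2.5,0,0,0,-0.7],[-0.3,1,2.5,0,0,0,-0.7],[-0.3,1,2.5,0,0,0,-0.7]]]' 6
python3 - <<'E'
from h import *
s,p,d=shot("wrist","w4",1.5); print(s["clock"],s["eef_pos"],s["eef_rot"],s["finger_gap"],s["wrist_force"])
a=np.radians(-16);ex=np.array([np.cos(a),np.sin(a)]);ey=np.array([-np.sin(a),np.cos(a)])
t=s["eef_pos"][:2];print("tcp",t@ex,t@ey)
E
```

```text
clock: 2.88
eef_pos: [468.1, -109.9, 46.3]
eef_rot: [-1.57, 0.0, 1.276]
wrist_force: [1.4, 0.4, 1.5]
finger_gap: 17.9
2.8833 [ 468.09323882 -109.90129613   46.32338328] [-1.56953663e+00  3.30677070e-04  1.27614545e+00] 17.879084583063136 [1.38049667 0.44745129 1.45459655]
tcp 480.2530032746448 23.38007631913308
```

View pics/w4.png

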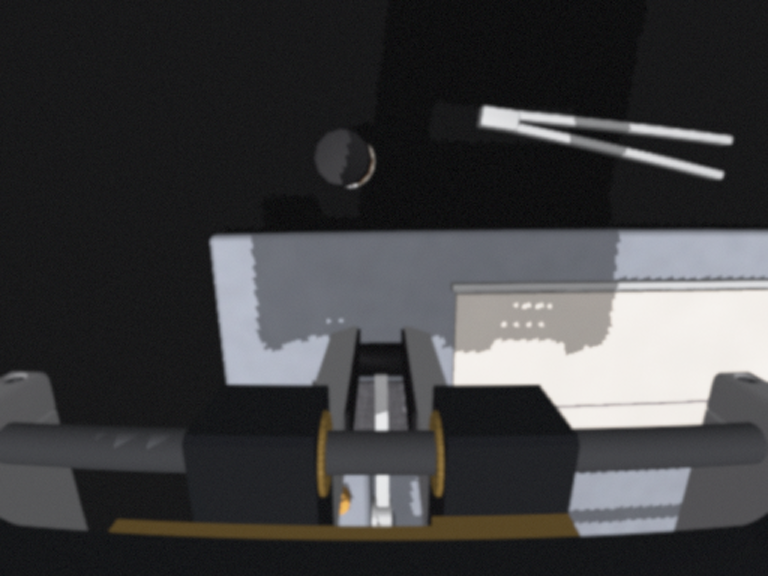

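```bash
python3 -m handwheel '[[[0,-4,1,0,0,0,-0.7],[0,-8,1.6,0,0,0,-0.7],[0,-12.5,2,0,0,0,-0.7],[0,-17,2.2,0,0,0,-0.7],[0,-22,2,0,0,0,-0.7]]]'; python3 -m handwheel '[[[0,-6,-0.8,0,0,0,-0.7],[0,-11,-2,0,0,0,-0.7],[0,-17,-3.7,0,0,0,-0.7],[0,-21,-5.3,0,0,0,-0.7],[0,-25.3,-7.4,0,0,0,-0.7]]]'
python3 - <<'E'
from h import *
s,p,d=shot("wrist","w5",1.5); print(s["clock"],s["eef_pos"],s["eef_rot"],s["finger_gap"],s["wrist_force"])
a=np.radians(-16);ex=np.array([np.cos(a),np.sin(a)]);ey=np.array([-np.sin(a),np.cos(a)])
t=s["eef_pos"][:2];print("tcp",t@ex,t@ey)
E
```

```text
clock: 3.35
eef_pos: [465.8, -109.2, 68.6]
eef_rot: [-1.569, 0.0, 1.276]
wrist_force: [-0.6, 1.1, -1.9]
finger_gap: 17.8
clock: 3.77
eef_pos: [473.1, -111.3, 94.3]
eef_rot: [-1.569, 0.0, 1.276]
wrist_force: [-1.2, 1.8, -1.9]
finger_gap: 18.1
3.7667 [ 473.07204703 -111.34640601   94.34748477] [-1.56852792e+00  2.62432520e-04  1.27621184e+00] 18.14085003878356 [-1.24593895  1.84054699 -1.91518543]
tcp 485.43726716349045 23.36329307750242
```

View pics/w5.png

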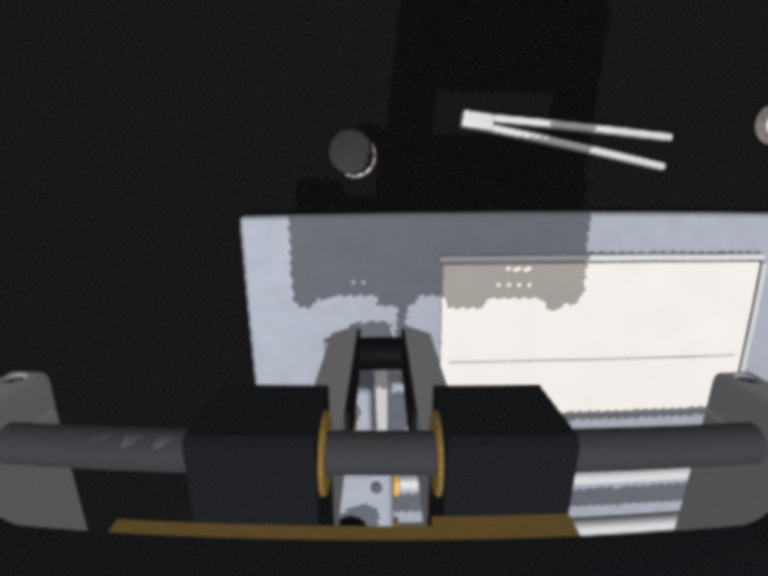

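```bash
python3 -m handwheel '[[[0,-3,-1.8,0,0,0,-0.7],[0,-6,-4,0,0,0,-0.7],[0,-8,-5.2,0,0,0,-0.7],[0,-9,-5.8,0,0,0,-0.7]]]'; python3 -m handwheel '[[[0,-2,-1.4,0,0,0,-0.7],[0,-2,-1.4,0,0,0,-0.7]]]'
python3 - <<'E'
from h import *
s,p,d=shot("side","s6",4,(205,170,335,310)); print(s["clock"],s["eef_pos"],s["eef_rot"],s["finger_gap"],s["wrist_force"])
a=np.radians(-16);ex=np.array([np.cos(a),np.sin(a)]);ey=np.array([-np.sin(a),np.cos(a)])
t=s["eef_pos"][:2];print("tcp",t@ex,t@ey)
E
```

```text
clock: 4.15
eef_pos: [479.4, -113.2, 104.2]
eef_rot: [-1.569, 0.0, 1.276]
wrist_force: [-0.8, 1.5, -6.3]
finger_gap: 17.9
clock: 4.32
eef_pos: [480.4, -113.5, 105.7]
eef_rot: [-1.568, 0.0, 1.276]
wrist_force: [-2.2, 1.7, -5.9]
finger_gap: 17.8
4.3167 [ 480.41109894 -113.53605285  105.7436003 ] [-1.56803508e+00  1.80282155e-04  1.27618372e+00] 17.759061210146754 [-2.23805859  1.74249389 -5.91839064]
tcp 493.0955651110919 23.281386304017303
```

View pics/s6.png

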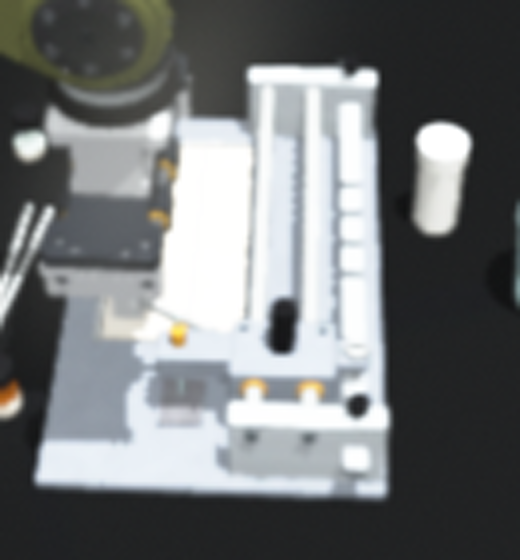

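```bash
python3 -m handwheel '[[[0,1,0,0,0,0,-0.5],[0,1,0,0,0,0,-0.3],[0,0,0,0,0,0,-0.3],[0,-15,0,0,0,0,-0.3],[0,-40,0,0,0,0,-0.3]]]'; python3 -m handwheel '[[[0,-25,0,0,0,0,-0.3],[-5,-35,-25,0,0,0,-0.3],[-12,-35,-60,0,0,0,-0.3],[-17,-35,-99,0,0,0,-0.3],[-17,-35,-99,0,0,0,-0.3]]]'
python3 - <<'E'
from h import *
s,p,d=shot("wrist","w7",1.5); print(s["clock"],s["eef_pos"],s["eef_rot"],s["finger_gap"],s["wrist_force"])
shot("side","s7",4,(205,170,335,310))
a=np.radians(-16);ex=np.array([np.cos(a),np.sin(a)]);ey=np.array([-np.sin(a),np.cos(a)])
t=s["eef_pos"][:2];print("tcp",t@ex,t@ey)
E
```

```text
clock: 4.78
eef_pos: [479.7, -113.4, 144.7]
eef_rot: [-1.565, 0.0, 1.276]
wrist_force: [-0.2, 0.5, 0.4]
finger_gap: 32.6
clock: 5.2
eef_pos: [573.5, -160.8, 177.9]
eef_rot: [-1.566, 0.0, 1.275]
wrist_force: [-0.9, 1.0, -0.1]
finger_gap: 33.2
5.2 [ 573.46127207 -160.75265137  177.86132094] [-1.56562074e+00  4.66672779e-04  1.27510119e+00] 33.179586963544644 [-0.92622732  0.99452688 -0.06093114]
tcp 595.5557907058061 3.54198241728713
```

View pics/w7.png

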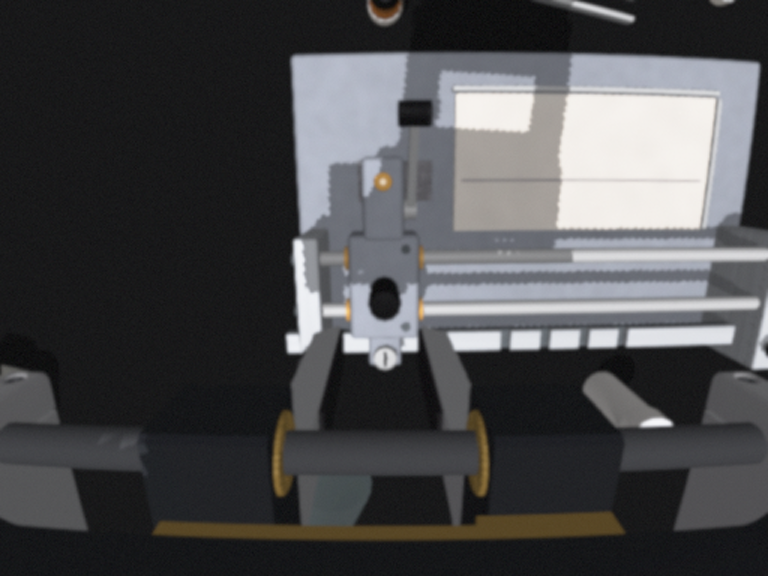

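View pics/s7.png

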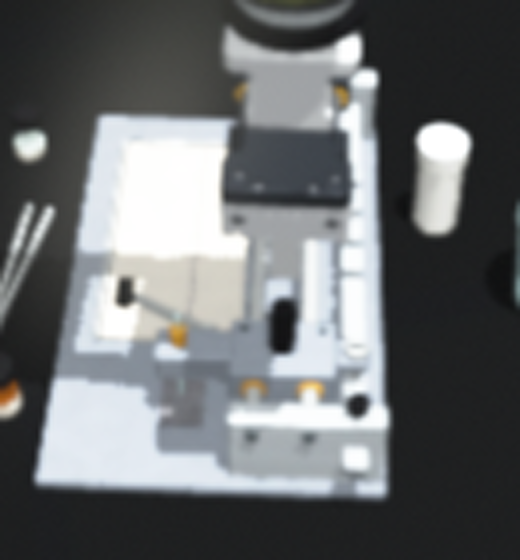

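```bash
python3 - <<'E'
from h import *
D=np.load("w7.npz");p=D["p"];d=D["d"];s={"eef_pos":D["pos"],"eef_rot":D["rot"]}
a=np.radians(-16);ex=np.array([np.cos(a),np.sin(a)]);ey=np.array([-np.sin(a),np.cos(a)])
q=p[180:260,225:300,::-1];cv2.imwrite("pics/w7z.png",cv2.resize(q,None,fx=7,fy=7,interpolation=cv2.INTER_CUBIC))
g=p.max(2)
print("depth bar",np.median(d[70:80,270:284]))
c,T=wfc("wrist",s)
o,r=ray("wrist",s,(276.5,74.5));print("bar by depth",o+r*np.median(d[72:78,272:282]))
for nm,uv,z in [("bar",(276.5,74.5),108),("knobtop",(256.3,202),120),("sleeve",(385/1.5,357/1.5),82)]:
    w=onz("wrist",s,uv,z);print(nm,w.round(1),w[:2]@ex,w[:2]@ey)
w=onz("side",s,(205+125/4,170+292/4),108);print("side bar",w,w[:2]@ex,w[:2]@ey)
E
```

```text
depth bar 219.41449
bar by depth [ 475.465369   -112.7633321   114.93866207]
bar [ 474.6 -112.   108. ] 487.11219639622374 23.211288902889436
knobtop [ 568.2 -157.2  120. ] 589.4752078221926 5.5456213873684135
sleeve [ 615.3 -170.5   82. ] 638.444717432735 5.676895193299458
side bar [ 477.30601921 -112.90966753  108.        ] 489.9381157133149 23.02763055093058
```

View pics/w7z.png

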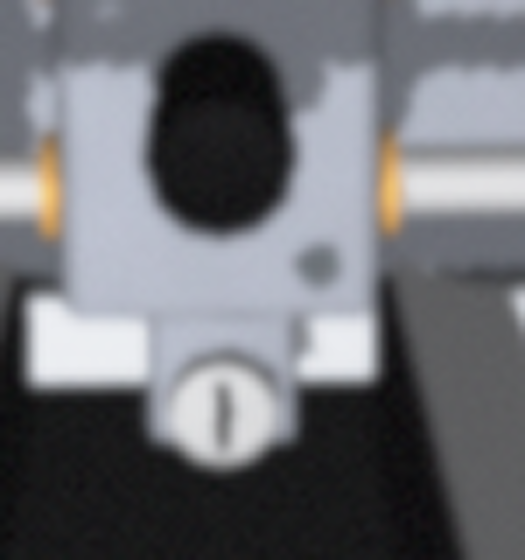

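```bash
python3 -m handwheel '[[[1,10,3,0,0,0,-0.3],[2.2,30,4.5,0,0,0,-0.3],[2.2,50,4.5,0,0,0,-0.3],[2.2,70,4.5,0,0,0,-0.3],[2.2,83,4.5,0,0,0,-0.3]]]'; python3 -m handwheel '[[[0,0,0,0,0,0,-0.3],[0,0,0,0,0,0,-0.3]]]'
python3 - <<'E'
from h import *
s,p,d=shot("wrist","w8",1.5); print(s["clock"],s["eef_pos"],s["eef_rot"],s["finger_gap"],s["wrist_force"])
a=np.radians(-16);ex=np.array([np.cos(a),np.sin(a)]);ey=np.array([-np.sin(a),np.cos(a)])
t=s["eef_pos"][:2];print("tcp",t@ex,t@ey)
E
```

```text
clock: 5.72
eef_pos: [564.3, -154.4, 93.7]
eef_rot: [-1.563, 0.0, 1.276]
wrist_force: [0.0, -0.3, -0.5]
finger_gap: 33.2
clock: 5.88
eef_pos: [563.2, -153.8, 93.6]
eef_rot: [-1.562, 0.0, 1.276]
wrist_force: [-0.5, 0.3, -0.6]
finger_gap: 33.3
5.8833 [ 563.18607471 -153.79686553   93.55473618] [-1.56204546e+00  1.84644041e-04  1.27636320e+00] 33.256451539734336 [-0.47968036  0.26590028 -0.55908763]
tcp 583.7613626477604 7.396084680050706
```

View pics/w8.png

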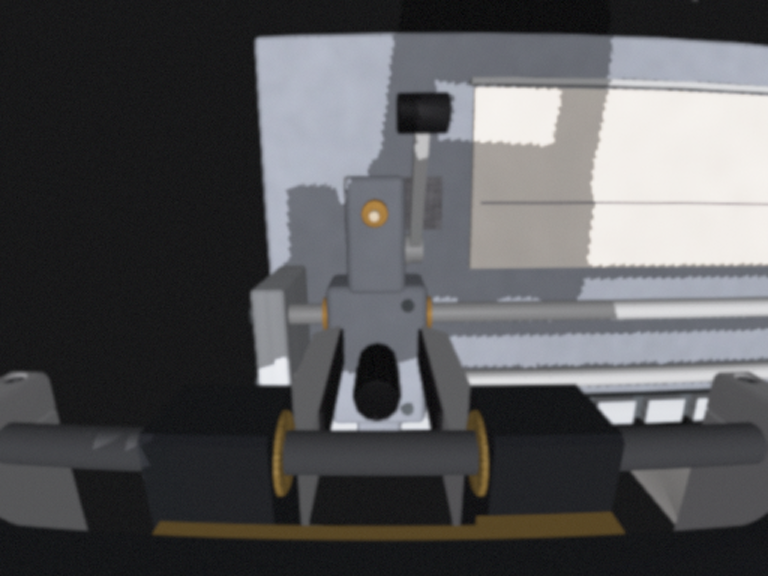

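```bash
python3 -m handwheel '[[[-0.8,0,-4,0,0,0,-0.3],[-1.3,0,-7,0,0,0,-0.3],[-1.3,0,-7,0,0,0,-0.3]]]'; python3 -m handwheel '[[[0,0,0,0,0,0,-0.4],[0,0,0,0,0,0,-0.4],[0,0,0,0,0,0,-0.4]]]'
python3 - <<'E'
from h import *
s,p,d=shot("wrist","w9",1.5); print(s["clock"],s["eef_pos"],s["eef_rot"],s["finger_gap"],s["wrist_force"])
a=np.radians(-16);ex=np.array([np.cos(a),np.sin(a)]);ey=np.array([-np.sin(a),np.cos(a)])
t=s["eef_pos"][:2];print("tcp",t@ex,t@ey)
E
```

```text
clock: 6.18
eef_pos: [571.0, -157.7, 95.4]
eef_rot: [-1.566, 0.0, 1.276]
wrist_force: [-0.8, -1.1, -1.1]
finger_gap: 32.9
clock: 6.43
eef_pos: [571.0, -157.7, 95.5]
eef_rot: [-1.566, 0.0, 1.276]
wrist_force: [-0.1, -0.4, 0.3]
finger_gap: 28.0
6.4333 [ 571.02849302 -157.74905858   95.54849003] [-1.56579330e+00  3.39435348e-04  1.27614796e+00] 28.021361522537045 [-0.05784397 -0.42849979  0.25317315]
tcp 592.3893510226279 5.758656331272846
```

View pics/w9.png

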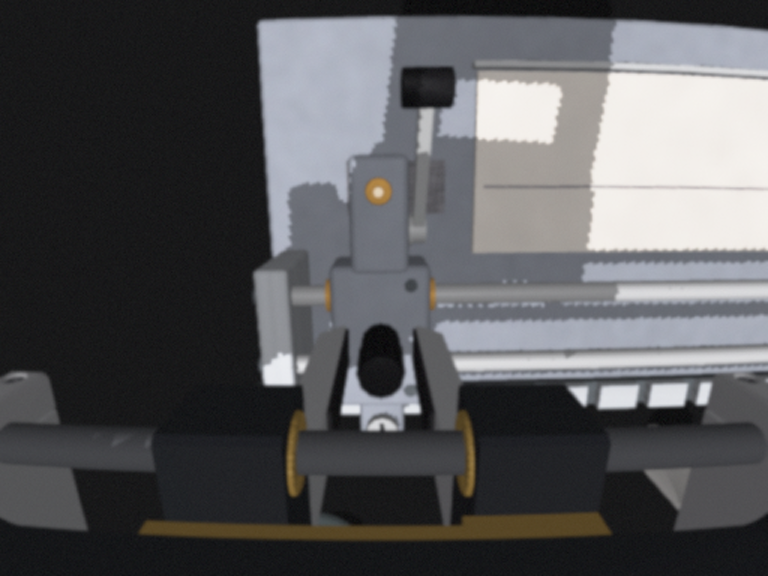

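```bash
python3 -m handwheel '[[[0,0,0,0,0,0,-0.55],[0,0,0,0,0,0,-0.65],[0,0,0,0,0,0,-0.8],[0,0,0,0,0,0,-0.8],[0,0,0,0,0,0,-0.8]]]' 20
python3 - <<'E'
from h import *
s=read_state(); print(s["clock"],s["eef_pos"],s["eef_rot"],s["finger_gap"],s["wrist_force"])
a=np.radians(-16);ex=np.array([np.cos(a),np.sin(a)]);ey=np.array([-np.sin(a),np.cos(a)])
t=s["eef_pos"][:2];print("tcp",t@ex,t@ey)
E
```

```text
clock: 6.9
eef_pos: [571.0, -157.7, 95.5]
eef_rot: [-1.566, 0.0, 1.276]
wrist_force: [-0.2, 0.2, 0.4]
finger_gap: 17.4
6.9 [ 570.95753108 -157.71665404   95.46133148] [-1.56557327e+00  3.23641094e-04  1.27617508e+00] 17.365709309063185 [-0.15957517  0.21129071  0.38035242]
tcp 592.3122061242155 5.770245814932821
```

```bash
python3 -m handwheel '[[[8,0,0.1,0,0,0,-0.8],[18,0,0.3,0,0,0,-0.8],[28,0,0.4,0,0,0,-0.8],[38,0,0.6,0,0,0,-0.8],[46,0,0.7,0,0,0,-0.8]]]'
python3 - <<'E'
from h import *
s,p,d=shot("wrist","w10",1.5); print(s["clock"],s["eef_pos"],s["eef_rot"],s["finger_gap"],s["wrist_force"])
a=np.radians(-16);ex=np.array([np.cos(a),np.sin(a)]);ey=np.array([-np.sin(a),np.cos(a)])
t=s["eef_pos"][:2];print("tcp",t@ex,t@ey,"F",s["wrist_force"][:2]@ex,s["wrist_force"][:2]@ey)
E
```

```text
clock: 7.32
eef_pos: [584.1, -112.0, 95.4]
eef_rot: [-1.566, 0.0, 1.277]
wrist_force: [1.2, -2.5, 0.2]
finger_gap: 17.7
7.3167 [ 584.07727511 -112.03279804   95.44714594] [-1.56580145e+00  2.99373253e-04  1.27690664e+00] 17.734025225491315 [ 1.2123279  -2.47417795  0.16977308]
tcp 592.3315362502026 53.300678263477295 F 1.8473402417084293 -2.0441696381678045
```

View pics/w10.png

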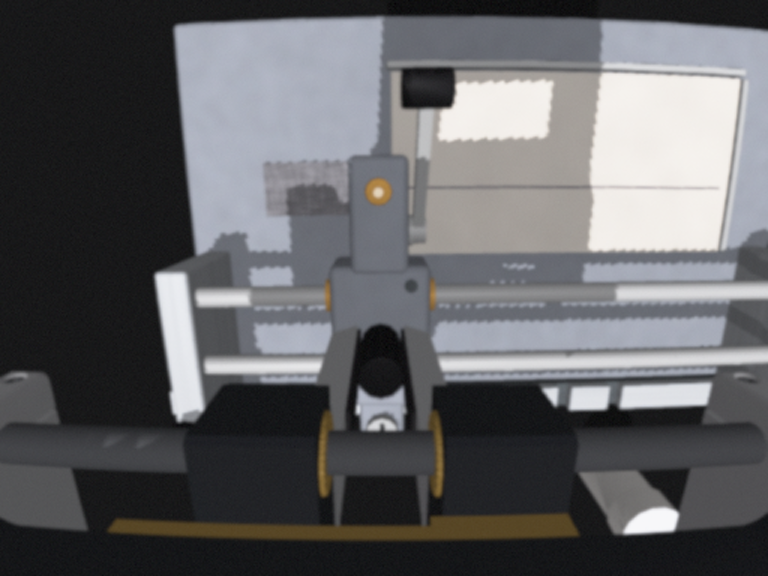

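```bash
python3 -m handwheel '[[[8,0,0.1,0,0,0,-0.8],[16,0,0.2,0,0,0,-0.8],[24,0,0.4,0,0,0,-0.8],[30,0,0.5,0,0,0,-0.8],[33,0,0.5,0,0,0,-0.8]]]'
python3 -m handwheel '[[[0.5,0,0,0,0,0,-0.8]]]'
python3 -m handwheel '[[[1.5,0,0,0,0,0,-0.8]]]'
python3 -m handwheel '[[[1.5,0,0,0,0,0,-0.8]]]'
python3 -m handwheel '[[[1.5,0,0,0,0,0,-0.8]]]'
```

```text
clock: 7.78
eef_pos: [593.8, -78.2, 95.5]
eef_rot: [-1.566, -0.0, 1.278]
wrist_force: [1.4, -3.0, -1.1]
finger_gap: 17.8
clock: 7.87
eef_pos: [594.1, -77.1, 95.5]
eef_rot: [-1.566, -0.001, 1.279]
wrist_force: [1.0, -3.1, -0.4]
finger_gap: 17.6
clock: 7.95
eef_pos: [594.6, -75.6, 95.5]
eef_rot: [-1.566, -0.001, 1.279]
wrist_force: [0.6, -1.7, -0.7]
finger_gap: 17.4
clock: 8.03
eef_pos: [595.0, -74.0, 95.4]
eef_rot: [-1.566, -0.001, 1.279]
wrist_force: [1.7, -1.4, -0.8]
finger_gap: 18.0
clock: 8.12
eef_pos: [595.5, -72.4, 95.5]
eef_rot: [-1.566, -0.001, 1.278]
wrist_force: [1.7, 1.2, -0.4]
finger_gap: 17.8
```

```bash
python3 -m handwheel '[[[0.8,0,0,0,0,0,-0.8]]]'
python3 -m handwheel '[[[0,0,0,0,0,0,-0.8],[0,0,0,0,0,0,-0.8]]]'
python3 - <<'E'
from h import *
s,p,d=shot("scene","c11",4,(140,160,320,300)); print(s["clock"],s["eef_pos"],s["eef_rot"],s["finger_gap"],s["wrist_force"])
a=np.radians(-16);ex=np.array([np.cos(a),np.sin(a)]);ey=np.array([-np.sin(a),np.cos(a)])
t=s["eef_pos"][:2];print("tcp",t@ex,t@ey,"F",s["wrist_force"][:2]@ex,s["wrist_force"][:2]@ey)
E
```

```text
clock: 8.2
eef_pos: [595.8, -71.4, 95.5]
eef_rot: [-1.566, -0.002, 1.278]
wrist_force: [1.1, -0.8, -1.7]
finger_gap: 17.5
clock: 8.37
eef_pos: [595.9, -71.3, 95.5]
eef_rot: [-1.566, -0.002, 1.278]
wrist_force: [1.9, 2.0, -0.7]
finger_gap: 17.9
8.3667 [595.85543774 -71.25662158  95.48445349] [-1.56609866 -0.00200538  1.27822577] 17.8714840151408 [ 1.85545628  1.99851339 -0.73606313]
tcp 592.4139953746237 95.7437564049545 F 1.2327141021217909 2.432527433087002
```

View pics/c11.png

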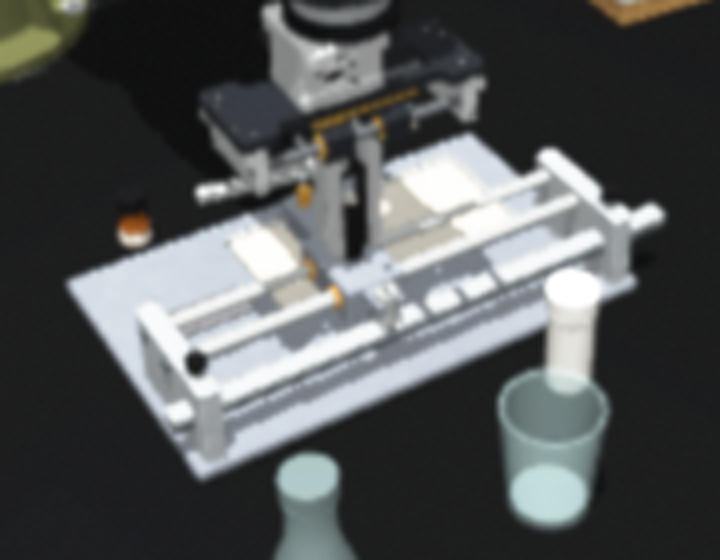

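```bash
cat > f.py <<'E'
from h import *
s=read_state()
a=np.radians(-16);ex=np.array([np.cos(a),np.sin(a)]);ey=np.array([-np.sin(a),np.cos(a)])
t=s["eef_pos"][:2];print("tcp y",round(t@ey,2),"F",(s["wrist_force"][:2]@ex).round(2),(s["wrist_force"][:2]@ey).round(2))
E
for i in 1 2 3; do python3 -m handwheel '[[[0,0,0,0,0,0,-0.8]]]'>/dev/null; python3 f.py; done
python3 -m handwheel '[[[0.6,0,0,0,0,0,-0.8]]]'>/dev/null; python3 f.py
for i in 1 2 3; do python3 -m handwheel '[[[0,0,0,0,0,0,-0.8]]]'>/dev/null; python3 f.py; done
python3 - <<'E'
from h import *
shot("wrist","w12",1.5)
E
```

```text
tcp y 95.74 F 2.41 -0.07
tcp y 95.73 F 1.57 1.12
tcp y 95.72 F 1.71 1.45
tcp y 95.95 F 1.48 -3.87
tcp y 95.86 F 2.16 0.58
tcp y 95.86 F 2.39 0.27
tcp y 95.84 F 1.97 -0.61
```

View pics/w12.png

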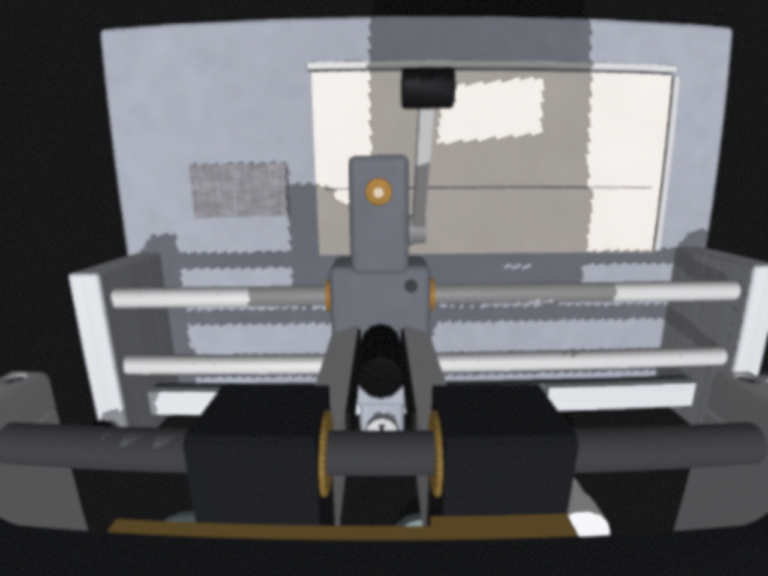

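```bash
python3 -m handwheel '[[[-0.6,0,0,0,0,0,-0.8],[-0.6,0,0,0,0,0,-0.8]]]'>/dev/null; python3 f.py
python3 -m handwheel '[[[0,0,0,0,0,0,-0.8],[0,0,0,0,0,0,-0.8]]]'>/dev/null; python3 f.py
python3 -m handwheel '[[[0.8,0,0,0,0,0,-0.8],[0.8,0,0,0,0,0,-0.8]]]'>/dev/null; python3 f.py
for i in 1 2 3; do python3 -m handwheel '[[[0,0,0,0,0,0,-0.8],[0,0,0,0,0,0,-0.8]]]'>/dev/null; python3 f.py;done
```

```text
tcp y 95.6 F 2.29 3.55
tcp y 95.64 F 2.33 2.94
tcp y 96.0 F 1.99 -3.09
tcp y 95.93 F 1.4 -2.3
tcp y 95.92 F 1.41 0.16
tcp y 95.91 F 2.28 -0.94
```

```bash
python3 - <<'E'
from h import *
s,p,d=shot("side","s13",4,(195,160,345,305))
D=np.load("w12.npz");s={"eef_pos":D["pos"],"eef_rot":D["rot"]}
o,r=ray("wrist",s,(428/1.5,87/1.5));print("bar by depth (top)",o+r*np.median(D["d"][55:61,280:291]))
E
```

```text
bar by depth (top) [501.20470708 -26.64561467 114.97140347]
```

View pics/s13.png

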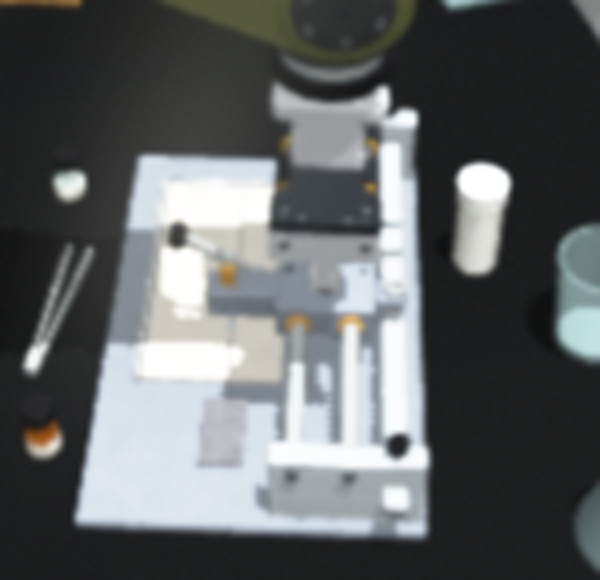

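The picture shows the lever up (bar at 178,235), the knob in the fingers and the sleeve over the bar at (390,293). The plain bar lies behind the sleeve, and notches 2 and onward are ahead of it. The lever bar's top is still at 115 mm, so its centre is at 108 mm, fully up. The bystanders have not moved.

```bash
python3 f.py; python3 -c "
from cell import order,read_state
print(read_state()['finger_gap']);print(order.sign_off())"
```

```text
tcp y 95.89 F 2.0 -0.16
17.695008608040887
the job is handed in; nothing more can be done
None
```

The job is done and handed in. The lever was raised fully first, then the head was slid by its knob into the first notch. It ended with the knob still held in the fingers, after about 9.5 s on the robot clock.

- **Lever:** I gripped the cross-bar by its ends with 6 N and followed the arc up until the stop pushed back with about 6 N. The wrist camera put the bar's top at 115 mm, so its centre is at 108 mm, which is fully up. A second reading after the slide gave the same height. The head did not move measurably while the lever was lifted.
- **Slide:** The knob is held at 20 N with the fingers 17.7 mm apart on an 18 mm knob. The head travelled 90.1 mm, and the camera had put the notch 89.6 mm away.
- **Notch:** Small pushes of about 0.3 mm either way were both met with about 3 N, more than the 1.5 N of sliding friction, so the ball is seated. At rest the force along the rods was close to zero, with a steady push of about 2 N across them.
- **Surroundings:** The last side picture shows the plate and the nearby bystanders where they were; I compared it by eye only. Several bystanders at the back and left were outside that view.

No check failed. The one gap is that the gripper hid the first notch at the end, so being seated there rests on the force, the distance travelled and the notches still visible ahead.

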